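Set the adjustable prop and lay the level across

TASK

Draw the adjustable prop up, gently so as not to strain its sprung button, until the button pops out through the next hole above and the prop is locked there. Then take the spirit level that stands on the bench in front of the robot, lay it on its edge across from the stack of bricks to the prop's wooden pad, let go, and leave the other things where they are.

Things in the scene. Friction and masses are not known exactly. Their poses are not given: they have to be found in the camera images.
- pad_mid (a point): Centre of the light hardwood pad on top of the prop's inner tube: a block 90 mm long (its x axis), 46 mm wide (y axis), 29 mm high, z up; grip it across the 46 mm from above. Its top, on which the level shall lie, is 14.5 mm above this point. Beneath it: a 38 mm wide, 6 mm thick steel plate, then the bare inner tube, 25 mm square.
- foot: Foot of the adjustable prop, a steel plate 112 mm square bolted to the bench; origin: centre of its underside, z up. In it is clamped a blue upright sleeve, 32 mm square, about 147 mm to its top, with round holes 45 mm apart on its +x face. The sleeve is clamped up to 13 mm higher or lower each time, so the holes' exact heights are not known.
- head (a joint): Height of the inner tube and pad in m, growing upward: -0.027 to -0.017 at the start; locked in the next hole above, somewhere from -0.014 to 0.014 (4 to 41 mm up). The tube slides upright without turning, stiffly (5 to 10 N to draw it up), and stays where it is left. Once the button has snapped out it stops dead, up and down, but for 1 to 2 mm of play.
- button (a joint): How far the sprung brass button (8 mm thick, round end) in the inner tube has come out, in m: about 0 while it rubs inside the sleeve, about 0.008 when it has snapped through a hole and stands 5 mm out of the blue sleeve. It is strained if the tube is forced on against it with more than 40 N.
- brick3: The top brick of a stack of four red bricks (the stack does not move). Origin: centre of the brick's underside; its x side is 102 mm, its y side 202 mm, it is 56 mm high, so its top is 56 mm above this point, about as high as the locked prop's pad (within 15 mm).
- level_mid (a point): Centre of the yellow spirit level: a straight bar 408 mm long (its y axis), 26 mm thick (x axis), 50 mm high (z axis up), about 0.4 kg, standing on its long edge on the bench nearer the robot than prop and bricks; this point is 25 mm above its lower edge. Grip it across its thickness.
- tin: Bystander: tin of brick dust, 72 mm across, 80 mm high. Origin: centre of its underside.
- wedge: Bystander: hardwood wedge 36x130x28 mm, lying. Origin: centre of its underside, length along y.
- rule: Bystander: folded wooden rule 22x204x16 mm, lying. Origin: centre of its underside, length along y.
- cup: Bystander: blue-grey enamel mug, 70 mm across, 78 mm high. Origin: centre of its underside.

How it is judged:
By the outcome, as a careful person would: the job done as asked, in the order asked, and still so for the second after the job is handed in, with the robot touching nothing.
It also fails if it takes over 72 s, if anything falls off the work surface, if the arm or the gripper's body presses on something with over 40 N, if the wrist force passes 120 N, or if a joint passes its speed limit or range.

ROBOT

A 7-joint arm with a two-finger parallel gripper is mounted at the origin on the work surface; the furniture and walls round the work are solid. World frame = base frame: x ahead of the robot, y to its left, z up, the work surface at z = 0. Lengths are in m, angles in rad, forces in N, time in s.
With the tool pointing down it reaches from about 0.425 to 0.875 m from the base axis. Payload 4.7 kg.
Tool frame: the origin (TCP) lies midway between the tips of the shut fingers; the grasp point (between the pads) lies 19 mm behind it; z points along the fingers, y is the line along which they close (so a half turn about z gives the same grasp; the last joint's range is limited). The gripper opens to 87 mm and grips with 3 to 60 N. Pads are 19 mm wide; open, the fingers measure 117 mm over their backs; the gripper's body (75 mm by 190 mm) begins 51 mm behind the grasp point.
Start: joints at [1.339, 0.321, -0.07, 1.45, 0.023, 1.371, -0.057], TCP at [0.158, -0.63, 0.223] pointing down, gripper open.
Joint ranges: [-2.86, 2.86], [-0.3, 2.09], [-1.38, 1.24], [0.06, 2.45], [-1.56, 4.7], [0.09, 2.05], [-2.69, 2.69]. Speed limits (rad/s): [2.57, 2.57, 3.14, 3.14, 3.14, 3.14, 3.14].

INTERFACE

Orientations are given as a rotation vector (axis times angle).
In Python, from bench import ctrl, get_image, calibration gives the robot as it stands.
- The arm moves only by the tool apply_moves, never from a script. Its arguments are lists of equal length, an entry for each row: "dp": the shift along the tool's x, y, z in m, a list of three; "twist": the turn, a rotation vector about the tool's x, y, z in rad, a list of three; "fingers": the closure, from 0 (fully open) to 1 (shut). In form: {"dp": [[dx, dy, dz], ...], "twist": [[ax, ay, az], ...], "fingers": [fingers, ...]}. A call has 1 to 10 rows; each row shifts and turns the commanded pose from where the row before left it, along the tool's axes as they then stand; what a row does not reach is not made up. A row lasts 1/10 s, in which the tool goes at most 50 mm and 8.59 degrees, less where a joint would pass 70% of its speed; a pose out of reach is approached as far as the arm can. A call is refused whole if a number of a shift passes 0.05 or a number of a turn 0.15, either way. A call with a gripper value outside its range is refused whole. The fingers move at their own pace and stop on an object; "newtons" is the grip in N (left out, the last holds). Time passes only in rows, so rows that do not move let the fingers close. It gives the time, the measured TCP pose, the force, the opening and the grip force at its end, in the units of the state.
- ctrl.get_state(): the state, without advancing time (a new reading comes with each control period).
- get_image(name): name is "side" or "top"; returns the picture (384x512x3 uint8, red, green, blue); there is no depth.
- calibration(name): a dict with "fx", "fy", "cx", "cy" (pixels), "eye" and "attitude" of the camera in the world. Camera axes: x right, y up, looking along -z (the intrinsics and any distortion apply to the point x, -y, -z); pixel columns grow to the right and rows downward; lengths in m; the calibration is good to about 2 mm. A picture is of the moment at which its call begins. calibration takes no time and is no camera call.
- ctrl.close_job(): hands the job in; it is judged then, once.
The state is a dict: "time": time; "joint_positions": joint angles; "qd": joint speeds; "joint_torque": joint torques, N m; "position": TCP position; "tool_rot": TCP orientation; "ft_force": force on the tool from outside, world axes, zero at the start; "torque": the same for the moment, N m; "grip_width": opening from 0.0 (shut) to 1.0 (fully open); "grip_force": force on a finger pad.
Only numpy, scipy, OpenCV 4.12 (cv2) and the standard library are available. Lean on these libraries where they do the work, as an engineer would, in place of code of your own. Each camera call takes 0.05 s, during which the arm holds its last target. There are 200 camera calls.

## Working session

There is one attempt and no reset: what is moved stays moved. The work goes in short steps, Python scripts to look and compute and a tool call to move; the robot and the scene stay as the last step left them, time stands still between calls to the robot, and variables do not carry over. Pictures are saved under pics/ and viewed, at most 10 in all, crops included, and the job is handed in when it is done.

Besides the shell and the picture viewer there is one more tool, called after "Request:" as name(argument=value, ...) on one line, values as JSON. apply_moves: Moves the arm, as the interface text tells. Its arguments: {"type":"object","properties":{"dp":{"type":"array"},"twist":{"type":"array"},"fingers":{"type":"array"},"newtons":{"type":"number"}},"required":["dp","twist","fingers"]}

```bash
mkdir -p pics
python3 - <<'E'
from bench import ctrl,get_image,calibration
import cv2,numpy as np
s=ctrl.get_state();print(s['time'],s['position'],s['tool_rot'],s['grip_width'])
for n in('side','top'):
    im=get_image(n);cv2.imwrite(f'pics/{n}0.png',cv2.resize(im[:,:,::-1],(800,600),interpolation=cv2.INTER_CUBIC));print(n,calibration(n))
    np.save(f'{n}0.npy',im)
E
```

```text
0.0 [ 0.15795923 -0.62994358  0.22144689] [-3.11602508e+00 -3.84916803e-01  5.40775143e-04] 0.9980473351855687
side {'fx': 391.51140098682856, 'fy': 391.51140098682856, 'cx': 255.47152337785215, 'cy': 192.64400910629757, 'eye': array([ 0.60282404, -1.21434395,  1.08270651]), 'attitude': array([ 0.90727495, -0.00451417,  0.01454008])}
top {'fx': 423.14354094579204, 'fy': 423.14354094579204, 'cx': 255.67046306824048, 'cy': 195.82532384295857, 'eye': array([0.34655433, 0.01228149, 1.72602191]), 'attitude': array([ 0.12610327, -0.11964895, -1.55236621])}
```

View pics/side0.png

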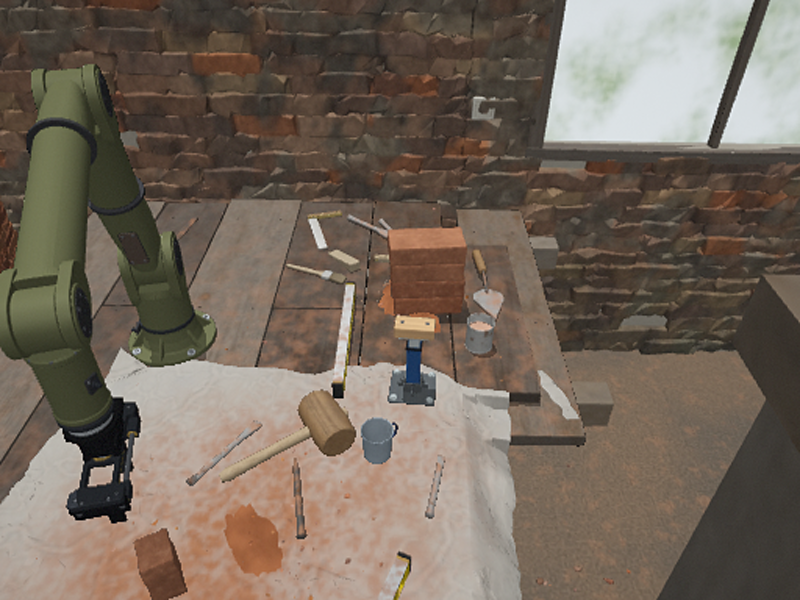

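View pics/top0.png

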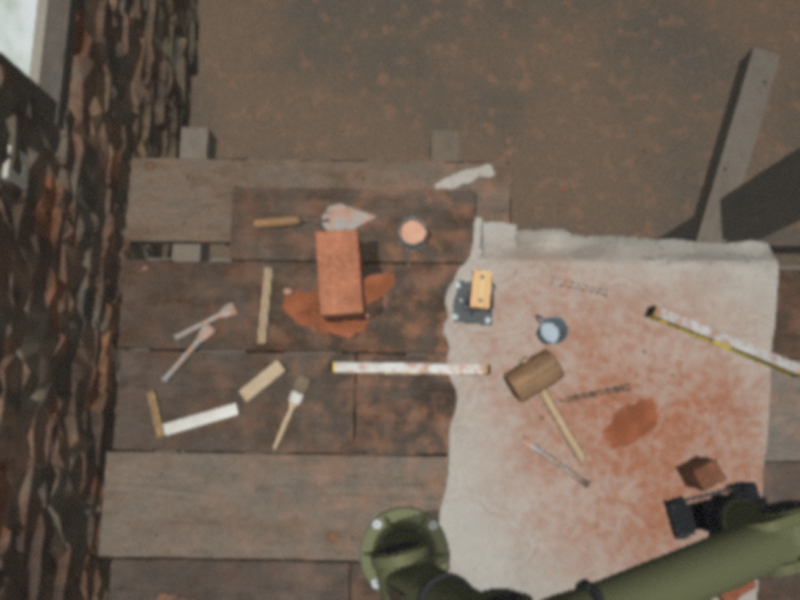

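The side view shows the prop pad at (414,326) and sleeve at (413,365), the bricks' top at (427,238), and the level from (349,285) to (338,393). In the top view the pad is at (482,290), the bricks at (340,275) and the level runs from (333,367) to (490,370). I'll enlarge these for exact pixels.

```bash
cat > h.py <<'E'
import numpy as np,cv2
from bench import ctrl,get_image,calibration
from scipy.spatial.transform import Rotation as R
def ray(n,u,v):
    c=calibration(n);d=np.array([(u-c['cx'])/c['fx'],-(v-c['cy'])/c['fy'],-1.])
    return c['eye'],R.from_rotvec(c['attitude']).apply(d)
def onz(n,u,v,z):
    e,d=ray(n,u,v);return e+d*(z-e[2])/d[2]
def tri(a,b):
    (e,d),(f,g)=ray('side',*a),ray('top',*b)
    t=np.linalg.lstsq(np.c_[d,-g],f-e,rcond=None)[0];p,q=e+d*t[0],f+g*t[1]
    return (p+q)/2,np.linalg.norm(p-q)
def proj(n,p):
    c=calibration(n);q=R.from_rotvec(c['attitude']).inv().apply(np.array(p)-c['eye'])
    return c['cx']+c['fx']*q[0]/-q[2],c['cy']-c['fy']*q[1]/-q[2]
def crop(im,u,v,w,h,k):
    return cv2.resize(im[v:v+h,u:u+w,::-1],None,fx=k,fy=k,interpolation=cv2.INTER_CUBIC)
E
python3 - <<'E'
from h import *
s=np.load('side0.npy');t=np.load('top0.npy')
a=np.hstack([crop(s,205,140,100,125,4),crop(t,200,140,100,75,4)]) if 0 else None
A=crop(s,205,140,100,120,5);B=crop(t,195,140,130,110,4)
cv2.imwrite('pics/a.png',A)
B=crop(t,195,140,130,110,6)
cv2.imwrite('pics/b.png',cv2.resize(B,(780,660))[:600])
E
```

```text
(no output)
```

View pics/a.png

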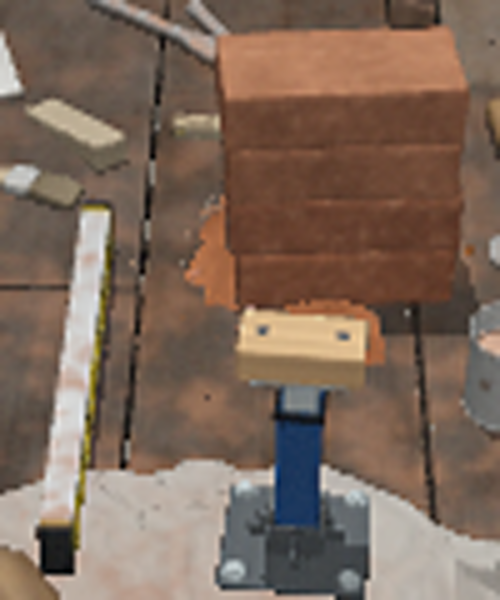

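View pics/b.png

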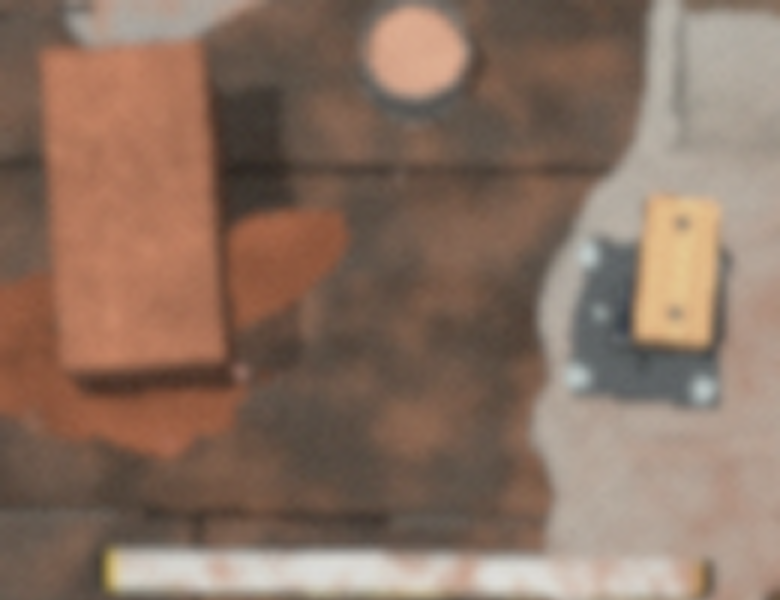

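Run:
```python
from h import *
np.set_printoptions(precision=4,suppress=True)
S=lambda x,y:(205+(x+.5)/5-.5,140+(y+.5)/5-.5)
T=lambda x,y:(195+(x+.5)/6-.5,140+(y+.5)/6-.5)
def m(f,P): return [f(*p) for p in P]
print('pad')
sp=[(247,310),(366,319),(367,360),(238,350)]; tp=[(650,195),(720,202),(713,348),(634,340)]
# side left-far= -x,+y ; top: up=+x, left=+y
for a,b in zip([(247,310),(366,319),(367,360),(238,350)],[(634,340),(650,195),(720,202),(713,348)]): print(*tri(S(*a),T(*b)))
print('brick')
for a,b in zip([(220,38),(450,30),(468,90),(219,102)],[(62,370),(42,50),(203,40),(227,360)]): print(*tri(S(*a),T(*b)))
print('level')
for a,b in zip([(96,207),(57,524)],[(107,570),(709,579)]): print(*tri(S(*a),T(*b)),onz('side',*S(*a),.05),onz('top',*T(*b),.05))
for b in [(107,548),(107,592),(709,560),(709,598)]: print(onz('top',*T(*b),.05))
print('foot bolts top');
for b in [(590,255),(578,377),(704,390)]: print(onz('top',*T(*b),.015))
for a in [(245,490),(357,498),(350,580),(232,570)]: print(onz('side',*S(*a),.015))
s=ctrl.get_state();print(R.from_rotvec(s['tool_rot']).as_matrix())
```

```text
pad
[ 0.5916 -0.1416  0.2029] 0.006890880142934627
[ 0.6783 -0.1516  0.2052] 0.0011452913469907932
[ 0.6762 -0.1945  0.2037] 0.0038663166633098327
[ 0.5864 -0.1891  0.2062] 0.006044068536111103
brick
[0.5651 0.2034 0.2164] 0.004756599444621029
[0.7617 0.2221 0.2164] 0.0018850954196933019
[0.7689 0.1233 0.2198] 0.0026909470082384255
[0.5695 0.1038 0.2181] 0.0009376195405288084
level
[0.4555 0.1904 0.0475] 0.003109377214097513 [0.4574 0.1874 0.05  ] [0.4538 0.1899 0.05  ]
[ 0.456  -0.206   0.0514] 0.004525281659418707 [ 0.458  -0.2041  0.05  ] [ 0.4538 -0.2066  0.05  ]
[0.4683 0.1903 0.05  ]
[0.4394 0.1894 0.05  ]
[ 0.4663 -0.2067  0.05  ]
[ 0.4414 -0.2065  0.05  ]
foot bolts top
[ 0.6765 -0.1309  0.015 ]
[ 0.5919 -0.1229  0.015 ]
[ 0.5842 -0.2085  0.015 ]
[ 0.5947 -0.1305  0.015 ]
[ 0.681  -0.1374  0.015 ]
[ 0.6733 -0.2225  0.015 ]
[ 0.5864 -0.2143  0.015 ]
[[ 0.9699  0.2434 -0.0005]
 [ 0.2434 -0.9699  0.0017]
 [-0.0001 -0.0017 -1.    ]]
```

Request:
apply_moves(dp=[[0.02,-0.012,-0.01],[0.035,-0.02,-0.01],[0.04,-0.023,-0.01],[0.04,-0.023,-0.01],[0.04,-0.023,-0.01],[0.04,-0.023,0],[0.04,-0.023,0],[0.04,-0.023,0],[0.04,-0.023,0],[0.04,-0.023,0]], twist=[[0,0,0],[0,0,0],[0,0,0],[0,0,0],[0,0,0],[0,0,0],[0,0,0],[0,0,0],[0,0,0],[0,0,0]], fingers=[0,0,0,0,0,0,0,0,0,0], newtons=25)

```text
time: 1.1
position: [0.4701, -0.3282, 0.2722]
tool_rot: [-3.118, -0.385, 0.001]
ft_force: [0.8, -0.1, -0.7]
grip_width: 1.001
grip_force: 0.0
```

Request:
apply_moves(dp=[[0.038,-0.022,0],[0.038,-0.022,0],[0.038,-0.022,0],[0.038,-0.022,0],[0.03,-0.018,0],[0.015,-0.009,0],[0,0,0],[0,0,0],[0,0,0],[0,0,0]], twist=[[0,0,0],[0,0,0],[0,0,0],[0,0,0],[0,0,0],[0,0,0.111],[0,0,0.111],[0,0,0.111],[0,0,0],[0,0,0]], fingers=[0,0,0,0,0,0,0,0,0,0])

```text
time: 2.1
position: [0.6322, -0.1702, 0.2721]
tool_rot: [-3.139, 0.133, 0.001]
ft_force: [-0.1, 0.5, -0.3]
grip_width: 1.001
grip_force: 0.0
```

Run:
```python
from h import *
s=ctrl.get_state();M=R.from_rotvec(s['tool_rot']).as_matrix();print(s['position'],M,s['joint_positions'])
d=np.array([.633,-.169,.175])-s['position'];print(M.T@d)
a=get_image('side');b=get_image('top')
cv2.imwrite('pics/c.png',np.hstack([crop(a,215,130,100,140,4),crop(b,260,130,100,140,4)]))
```

```text
[ 0.63219633 -0.17023247  0.27211458] [[ 9.96421561e-01 -8.45190184e-02 -7.79881476e-04]
 [-8.45189914e-02 -9.96421866e-01  6.75785968e-05]
 [-7.82802633e-04 -1.42197514e-06 -9.99999694e-01]] [ 0.54809767  0.34541756 -0.43255675  1.34841201  0.14306055  1.47914107
 -1.53045929]
[ 0.00077265 -0.00129585  0.09711401]
```

View pics/c.png

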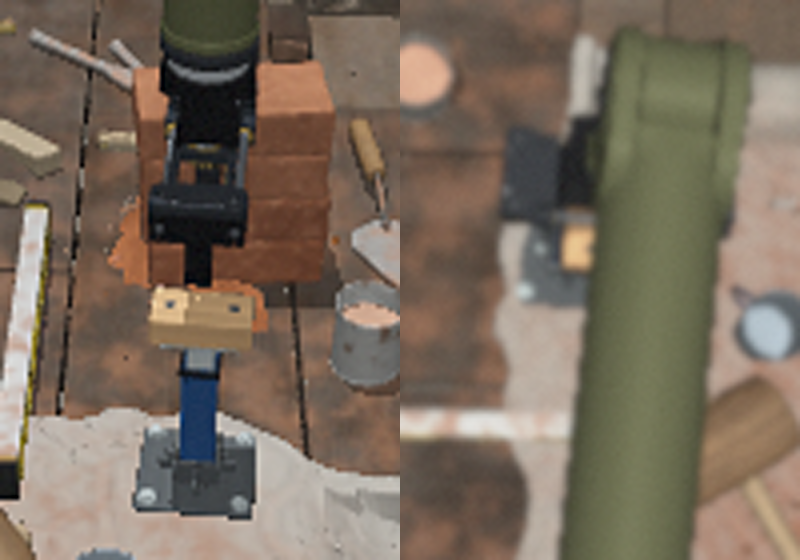

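The gripper sits squarely over the pad at (200,315) in the left crop, with the arm clear of everything. I'll descend, close gently and lift slowly.

Request:
apply_moves(dp=[[0.001,-0.001,0.02],[0,0,0.03],[0,0,0.025],[0,0,0.015],[0,0,0.007],[0,0,0],[0,0,0],[0,0,0],[0,0,0],[0,0,0]], twist=[[0,0,0],[0,0,0],[0,0,0],[0,0,0],[0,0,0],[0,0,0],[0,0,0],[0,0,0],[0,0,0],[0,0,0]], fingers=[0,0,0,0,0,0,0.7,0.7,0.7,0.7], newtons=25)

```text
time: 3.2
position: [0.6339, -0.1694, 0.1763]
tool_rot: [3.138, -0.137, 0.002]
ft_force: [0.0, -0.4, -0.4]
grip_width: 0.726
grip_force: 0.0
```

Request:
apply_moves(dp=[[0,0,0],[0,0,0],[0,0,0],[0,0,0]], twist=[[0,0,0],[0,0,0],[0,0,0],[0,0,0]], fingers=[0.7,0.7,0.7,0.7])

```text
time: 3.6
position: [0.6335, -0.1694, 0.1756]
tool_rot: [3.138, -0.137, 0.0]
ft_force: [-0.2, -0.7, 1.1]
grip_width: 0.529
grip_force: 25.0
```

Request:
apply_moves(dp=[[0,0,-0.001],[0,0,-0.001],[0,0,-0.001],[0,0,-0.001]], twist=[[0,0,0],[0,0,0],[0,0,0],[0,0,0]], fingers=[0.7,0.7,0.7,0.7])

```text
time: 4.0
position: [0.6335, -0.1694, 0.1783]
tool_rot: [-3.138, 0.137, 0.001]
ft_force: [5.1, -2.0, -11.0]
grip_width: 0.528
grip_force: 25.0
```

Request:
apply_moves(dp=[[0,0,-0.001],[0,0,-0.001],[0,0,-0.001],[0,0,-0.001]], twist=[[0,0,0],[0,0,0],[0,0,0],[0,0,0]], fingers=[0.7,0.7,0.7,0.7])

```text
time: 4.4
position: [0.6335, -0.1694, 0.1836]
tool_rot: [3.139, -0.137, -0.0]
ft_force: [4.3, -1.5, -10.0]
grip_width: 0.524
grip_force: 25.0
```

Request:
apply_moves(dp=[[0,0,-0.001],[0,0,-0.001],[0,0,-0.001],[0,0,-0.001]], twist=[[0,0,0],[0,0,0],[0,0,0],[0,0,0]], fingers=[0.7,0.7,0.7,0.7])

```text
time: 4.8
position: [0.6335, -0.1694, 0.1883]
tool_rot: [3.138, -0.137, 0.0]
ft_force: [0.9, -1.0, -2.0]
grip_width: 0.527
grip_force: 25.0
```

Request:
apply_moves(dp=[[0,0,-0.001],[0,0,-0.001],[0,0,-0.001]], twist=[[0,0,0],[0,0,0],[0,0,0]], fingers=[0.7,0.7,0.7])

```text
time: 5.1
position: [0.6335, -0.1694, 0.1905]
tool_rot: [3.138, -0.137, 0.0]
ft_force: [3.7, -1.3, -8.4]
grip_width: 0.528
grip_force: 25.0
```

Request:
apply_moves(dp=[[0,0,-0.001],[0,0,-0.001],[0,0,-0.001]], twist=[[0,0,0],[0,0,0],[0,0,0]], fingers=[0.7,0.7,0.7])

```text
time: 5.4
position: [0.6335, -0.1694, 0.1926]
tool_rot: [-3.139, 0.137, 0.001]
ft_force: [5.7, -1.6, -13.9]
grip_width: 0.528
grip_force: 25.0
```

Request:
apply_moves(dp=[[0,0,-0.001],[0,0,-0.001]], twist=[[0,0,0],[0,0,0]], fingers=[0.7,0.7])

```text
time: 5.6
position: [0.6334, -0.1694, 0.1928]
tool_rot: [-3.138, 0.137, 0.002]
ft_force: [9.0, -2.1, -21.3]
grip_width: 0.523
grip_force: 25.0
```

Request:
apply_moves(dp=[[0,0,0.001],[0,0,0.001],[0,0,0.001],[0,0,0.001],[0,0,0.001],[0,0,0.001]], twist=[[0,0,0],[0,0,0],[0,0,0],[0,0,0],[0,0,0],[0,0,0]], fingers=[0.7,0.7,0.7,0.7,0.7,0.7])

```text
time: 6.2
position: [0.6335, -0.1694, 0.191]
tool_rot: [3.138, -0.137, 0.001]
ft_force: [0.3, -1.6, 0.8]
grip_width: 0.523
grip_force: 25.0
```

Run:
```python
from h import *
b=get_image('side');a=get_image('top')
cv2.imwrite('pics/d.png',np.hstack([crop(b,220,150,80,110,5),crop(a,270,140,70,110,5)]))
```

```text
(no output)
```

View pics/d.png

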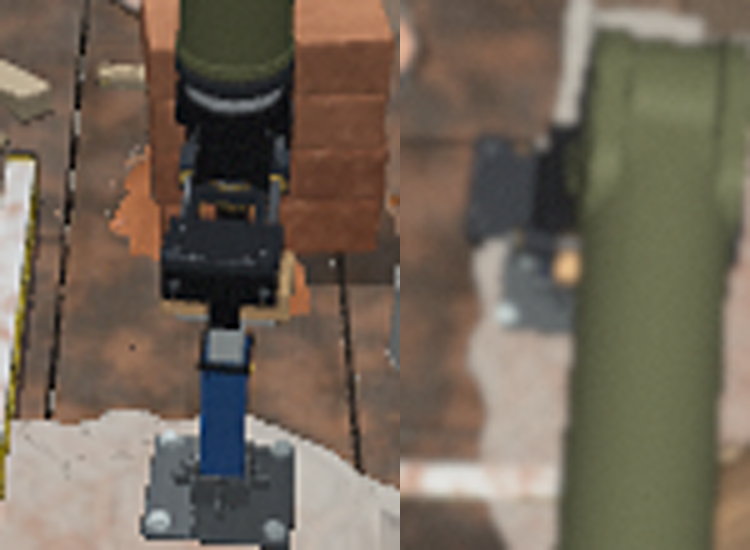

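The inner tube has risen (bare tube visible at (225,345) left), but the button face isn't visible. I'll test the lock by a small gentle downward push.

Request:
apply_moves(dp=[[0,0,0.001],[0,0,0.001],[0,0,0.001]], twist=[[0,0,0],[0,0,0],[0,0,0]], fingers=[0.7,0.7,0.7])

```text
time: 6.6
position: [0.6336, -0.1694, 0.1894]
tool_rot: [3.138, -0.137, 0.002]
ft_force: [-6.2, -0.6, 13.2]
grip_width: 0.528
grip_force: 25.0
```

Request:
apply_moves(dp=[[0,0,0.001],[0,0,0.001]], twist=[[0,0,0],[0,0,0]], fingers=[0.7,0.7])

```text
time: 6.8
position: [0.6336, -0.1695, 0.1892]
tool_rot: [3.137, -0.137, 0.003]
ft_force: [-7.6, -0.6, 20.8]
grip_width: 0.526
grip_force: 25.0
```

Locked: it stops dead at about 21 N in both directions. I'll relieve, release and rise.

Request:
apply_moves(dp=[[0,0,-0.002],[0,0,-0.001],[0,0,0],[0,0,0],[0,0,0],[0,0,0],[0,0,-0.02],[0,0,-0.03],[0,0,-0.03],[0,0,-0.02]], twist=[[0,0,0],[0,0,0],[0,0,0],[0,0,0],[0,0,0],[0,0,0],[0,0,0],[0,0,0],[0,0,0],[0,0,0]], fingers=[0.7,0.7,0,0,0,0,0,0,0,0])

```text
time: 7.8
position: [0.6341, -0.1692, 0.2897]
tool_rot: [3.138, -0.137, 0.003]
ft_force: [0.4, -0.2, -0.0]
grip_width: 0.996
grip_force: 0.0
```

Request:
apply_moves(dp=[[-0.02,-0.015,0],[-0.038,-0.029,0],[-0.038,-0.029,0],[-0.038,-0.029,0],[-0.038,-0.029,0],[-0.019,-0.014,0],[0,0,0],[0,0,0],[0,0,0],[0,0,0]], twist=[[0,0,0],[0,0,0],[0,0,0],[0,0,0],[0,0,0],[0,0,0],[0,0,-0.138],[0,0,-0.138],[0,0,-0.138],[0,0,-0.138]], fingers=[0,0,0,0,0,0,0,0,0,0])

```text
time: 8.8
position: [0.4557, -0.008, 0.2875]
tool_rot: [3.055, 0.733, -0.0]
ft_force: [0.0, -0.4, -0.1]
grip_width: 0.994
grip_force: 0.0
```

Request:
apply_moves(dp=[[0,0,0],[0,0,0],[0,0,0],[0,0,0],[0,0,0],[0,0,0],[0,0,0],[0,0,0],[0,0,0]], twist=[[0,0,-0.138],[0,0,-0.138],[0,0,-0.138],[0,0,-0.138],[0,0,-0.138],[0,0,-0.138],[0,0,-0.138],[0,0,-0.138],[0,0,0]], fingers=[0,0,0,0,0,0,0,0,0])

```text
time: 9.7
position: [0.4557, -0.008, 0.2874]
tool_rot: [-2.223, -2.22, 0.0]
ft_force: [-0.5, -0.3, 0.2]
grip_width: 1.002
grip_force: 0.0
```

Run:
```python
from h import *
s=ctrl.get_state();M=R.from_rotvec(s['tool_rot']).as_matrix();print(s['time'],s['position'],M,s['joint_positions'],s['ft_force'],s['grip_width'])
W=np.c_[[0,1,0],[1,0,0],[0,0,-1]]
print('twist',R.from_matrix(M.T@W).as_rotvec(),'d',W.T@(np.array([.4545,-.008,.016])-s['position']))
b=get_image('side');a=get_image('top');np.save('side1.npy',b);np.save('top1.npy',a)
cv2.imwrite('pics/e.png',np.hstack([crop(b,210,140,90,135,4),crop(a,205,150,110,135,4)]))
```

```text
9.7 [ 0.45574549 -0.0080319   0.28738965] [[ 1.19905081e-03  9.99999257e-01 -2.18660010e-04]
 [ 9.99999281e-01 -1.19905638e-03 -2.53854656e-05]
 [-2.56476324e-05 -2.18629414e-04 -9.99999976e-01]] [ 0.42913132 -0.11152181 -0.42786882  1.78731794 -0.0464737   1.45615703
  0.00774113] [-0.51011916 -0.31256458  0.22232173] 1.0016610562373713
twist [-2.18644766e-04  2.55165553e-05 -1.19905389e-03] d [ 3.18989062e-05 -1.24549314e-03  2.71389654e-01]
```

View pics/e.png

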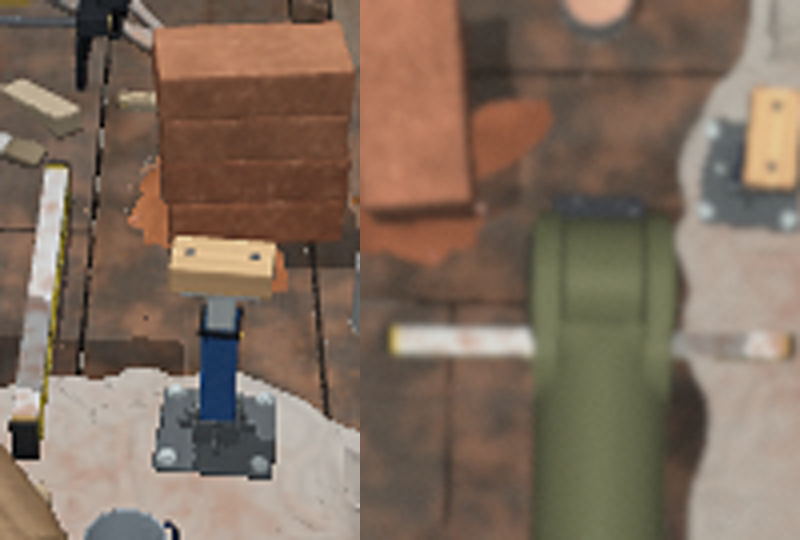

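The pad has risen and stayed up, with its top centre near (223,254) in the left crop, and the gripper is centred over the level. Now I'll grasp it.

Request:
apply_moves(dp=[[0,-0.001,0.03],[0,0,0.045],[0,0,0.045],[0,0,0.045],[0,0,0.045],[0,0,0.03],[0,0,0.02],[0,0,0.011],[0,0,0],[0,0,0]], twist=[[0,0,0],[0,0,0],[0,0,0],[0,0,0],[0,0,0],[0,0,0],[0,0,0],[0,0,0],[0,0,0],[0,0,0]], fingers=[0,0,0,0,0,0,0,0,0,1], newtons=40)

```text
time: 10.8
position: [0.4557, -0.0082, 0.0173]
tool_rot: [2.224, 2.218, 0.001]
ft_force: [0.2, -0.0, 0.0]
grip_width: 0.965
grip_force: 0.0
```

Request:
apply_moves(dp=[[0,0,0],[0,0,0],[0,0,0],[0,0,0],[0,0,0],[0,0,0],[0,0,0],[0,0,0]], twist=[[0,0,0],[0,0,0],[0,0,0],[0,0,0],[0,0,0],[0,0,0],[0,0,0],[0,0,0]], fingers=[1,1,1,1,1,1,1,1])

```text
time: 11.6
position: [0.4552, -0.0082, 0.0166]
tool_rot: [2.223, 2.219, 0.001]
ft_force: [1.7, -0.2, -0.5]
grip_width: 0.303
grip_force: 40.0
```

Run:
```python
from h import *
from scipy.optimize import brentq
f=lambda x,y,u0,v0,k:(u0+(x+.5)/k-.5,v0+(y+.5)/k-.5)
def z(x,y,v): return brentq(lambda z:proj('side',(x,y,z))[1]-v,.1,.35)
print('before',z(.633,-.169,f(305,335,205,140,5)[1]),'after',z(.633,-.169,f(223,254,210,140,4)[1]))
print('brick',z(.667,.163,f(338,65,205,140,5)[1]))
```

```text
before 0.20436670462282455 after 0.22006873850235611
brick 0.21727973095812056
```

Request:
apply_moves(dp=[[0,0,-0.01],[0,0,-0.025],[0,0,-0.04],[0,0,-0.04],[0,0,-0.04],[0,0,-0.04],[0,0,-0.04],[0,0,-0.02],[0,0,-0.009],[0,0,0]], twist=[[0,0,0],[0,0,0],[0,0,0],[0,0,0],[0,0,0],[0,0,0],[0,0,0],[0,0,0],[0,0,0],[0,0,0]], fingers=[1,1,1,1,1,1,1,1,1,1])

```text
time: 12.6
position: [0.4549, -0.0082, 0.2812]
tool_rot: [2.223, 2.219, 0.001]
ft_force: [-0.1, 0.0, -3.3]
grip_width: 0.298
grip_force: 40.0
```

Request:
apply_moves(dp=[[0,0.01,0],[0,0.02,0],[0,0.03,0],[0,0.03,0],[0,0.03,0],[0,0.03,0],[0,0.02,0],[0,0.01,0],[0,0,0],[0,0,0]], twist=[[0,0,0],[0,0,0],[0,0,0],[0,0,0],[0,0,0],[0,0,0],[0,0,0],[0,0,0],[0,0,0],[0,0,0]], fingers=[1,1,1,1,1,1,1,1,1,1])

```text
time: 13.6
position: [0.634, -0.0084, 0.2794]
tool_rot: [-2.222, -2.218, 0.003]
ft_force: [-0.1, -0.1, -2.7]
grip_width: 0.297
grip_force: 40.0
```

Run:
```python
from h import *
s=ctrl.get_state();print(s['time'],s['position'],s['ft_force'],s['torque'],s['grip_width'],R.from_rotvec(s['tool_rot']).as_matrix())
b=get_image('side');a=get_image('top')
cv2.imwrite('pics/f.png',np.hstack([crop(b,210,110,90,135,4),crop(a,195,130,110,135,4)]))
```

```text
13.6 [ 0.63395361 -0.00839108  0.27940686] [-0.11412935 -0.12803059 -2.68158673] [-0.04535104 -0.07239464 -0.02127783] 0.2966074434202873 [[ 1.58855343e-03  9.99995458e-01 -2.56141884e-03]
 [ 9.99998718e-01 -1.58803856e-03  2.03030945e-04]
 [ 1.98962391e-04 -2.56173808e-03 -9.99996699e-01]]
```

View pics/f.png

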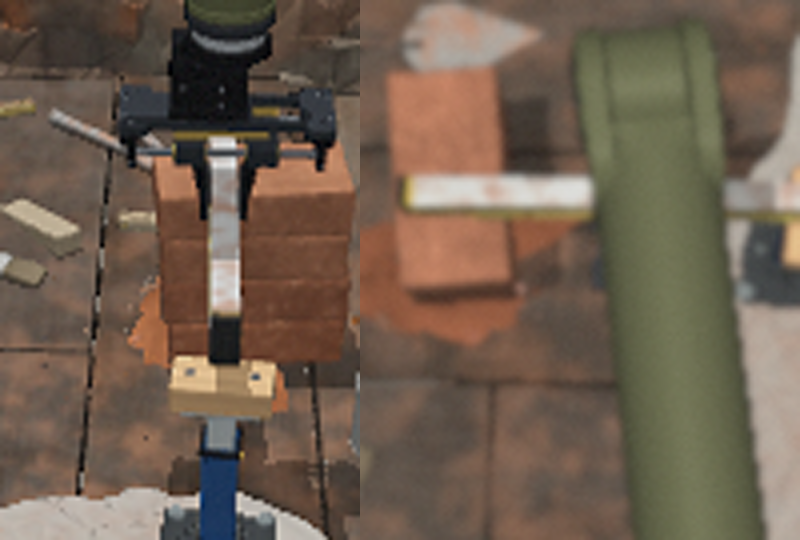

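The level hangs level over pad centre (225,380) and bricks, and the brass button shows at (240,455). Now lowering.

Request:
apply_moves(dp=[[0,0,0.008],[0,0,0.01],[0,0,0.008],[0,0,0.005],[0,0,0.003],[0,0,0.002],[0,0,0.001],[0,0,0.001],[0,0,0.001]], twist=[[0,0,0],[0,0,0],[0,0,0],[0,0,0],[0,0,0],[0,0,0],[0,0,0],[0,0,0],[0,0,0]], fingers=[1,1,1,1,1,1,1,1,1])

```text
time: 14.6
position: [0.635, -0.0085, 0.2418]
tool_rot: [2.223, 2.219, 0.001]
ft_force: [0.2, 0.6, -3.5]
grip_width: 0.3
grip_force: 40.0
```

Request:
apply_moves(dp=[[0,0,0.001],[0,0,0.001],[0,0,0.001],[0,0,0.001]], twist=[[0,0,0],[0,0,0],[0,0,0],[0,0,0]], fingers=[1,1,1,1])

```text
time: 15.0
position: [0.6351, -0.0088, 0.2389]
tool_rot: [2.223, 2.218, 0.001]
ft_force: [-2.7, -1.8, 7.4]
grip_width: 0.297
grip_force: 40.0
```

```bash
python3 -c "
from bench import ctrl
s=ctrl.get_state();print(s['torque'],s['ft_force'],s['position'])"
```

```text
[0.1843643  0.67420295 0.12807058] [-2.71492782 -1.7893927   7.43718239] [ 0.63506335 -0.00877362  0.23885958]
```

Moment about x is near zero, so both ends are bearing. Releasing.

Request:
apply_moves(dp=[[0,0,-0.001],[0,0,0],[0,0,0],[0,0,0],[0,0,0],[0,0,0]], twist=[[0,0,0],[0,0,0],[0,0,0],[0,0,0],[0,0,0],[0,0,0]], fingers=[0.75,0.6,0.5,0.3,0.1,0])

```text
time: 15.6
position: [0.6349, -0.0086, 0.2385]
tool_rot: [2.224, 2.219, -0.0]
ft_force: [-0.1, 0.3, 0.1]
grip_width: 0.668
grip_force: 0.0
```

Request:
apply_moves(dp=[[0,0,0],[0,0,-0.01],[0,0,-0.03],[0,0,-0.04],[0,0,-0.04],[0,0,-0.03],[0,0,0]], twist=[[0,0,0],[0,0,0],[0,0,0],[0,0,0],[0,0,0],[0,0,0],[0,0,0]], fingers=[0,0,0,0,0,0,0])

```text
time: 16.3
position: [0.6364, -0.0081, 0.3949]
tool_rot: [2.219, 2.214, 0.011]
ft_force: [0.7, -0.4, 0.3]
grip_width: 1.003
grip_force: 0.0
```

Run:
```python
from h import *
s=ctrl.get_state();print(s['time'],s['position'],s['ft_force'],s['grip_width'])
b=get_image('side');a=get_image('top')
cv2.imwrite('pics/g.png',np.hstack([crop(b,210,110,90,135,4),crop(a,195,130,110,135,4)]))
```

```text
16.3 [ 0.63635981 -0.0080618   0.39493739] [ 0.67714175 -0.42874435  0.33069483] 1.0030746076875703
```

View pics/g.png

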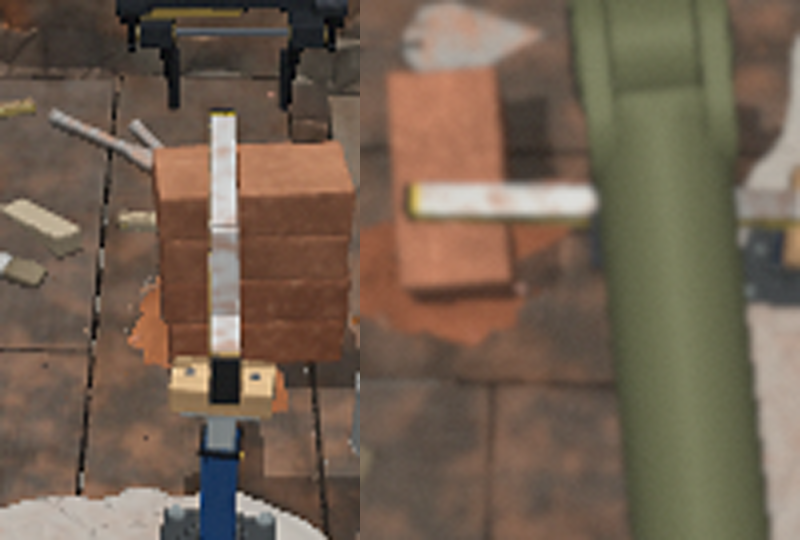

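The level lies on its edge from the bricks (225,150) across to the pad (225,380), the button is still out at (240,453), and the gripper is well clear. I'm handing the job in.

```bash
python3 -c "
from bench import ctrl
print(ctrl.close_job())"
```

```text
the job is handed in; nothing more can be done
None
```

The prop is drawn up and locked in its next hole (about 21 N of pull or push did not shift it), the spirit level lies on edge from the bricks to the pad, and the job was handed in at about 16 s with the gripper clear; no verdict was returned.

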